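Hang the dish ledge on the slotted upright

TASK

Hang the loose dish ledge on the slotted upright: push its two hooks through the top two slots, then press it straight down until the hooks are fully home, and let go of it there. Go by feel and be gentle: the upright is light sheet metal and must never be pushed with more than 40 N (about 3.5 kg). Leave everything else on the bench where it is.

Things in the scene. Friction and masses are not known exactly. Their poses are not given: they have to be found in the camera images.
- ledge: Loose grey metal dish ledge, 0.14 to 0.28 kg, upright on the bench. Origin: bottom edge of its back plate's rear face, on the mid-plane; x points out of that face (as the hooks do), z up. Sizes in mm: back plate 30 wide, 70 high, 5 thick (x -5 to 0); flat shelf 66 wide, 4 thick, x -115 to -5, with a 10 high lip in front.
- rib (a point): Where to pinch the ledge from above, across its y: on its upright rib, 35 mm before the back plate's rear face and 50 mm above its underside. The rib is 10 mm thick, on the mid-plane, x -65 to -5, top 65 mm above the underside.
- hooks (a point): Tip of the ledge's upper hook: 10.5 mm behind the rear face, 43 mm above the underside. The lower hook is alike, 40 mm below. Each hook: 6 mm wide, a shank 7 mm high (undersides 53 and 13 mm above the ledge's underside) with a rounded finger at its end, 5.5 to 10.5 mm from the rear face, hanging 10 mm below the shank's underside.
- post: Fixed upright: grey foot 120 by 110 by 12 mm (x -20 to 100), two rails (y -21 and 21, 150 high), between them an aluminium strip 4 mm thick, 32 wide, with four through slots on its mid-line. Origin: on the bench below the strip's front face (x = 0); x points through the strip, front to back, z up. The ledge comes from the front (-x) and hangs with its axes parallel to these.
- slots (a point): NOMINAL lower edge of the top slot, on the strip's front face, 150 mm above the bench. The strip is clamped at an unmeasured height, so all slots really lie up to 14 mm higher or lower than this. Slots: 11 mm wide, 21 high, 40 apart; strip top 34 above this point. Hooks go in with their tips 0 to 4 mm above the slots' lower edges; if they miss, the plate stays 10.5 mm off the strip.
- home (a point): NOMINAL place of the ledge's origin when fully home, 97 mm above the bench (really up to 14 mm higher or lower, as the strip). The hooks enter 10 to 14 mm above home. On the way down spring rollers behind the top two slots grip them: it takes a push of about 6 to 14 N, not just the ledge's weight, until the shanks stop hard on the slots' edges. Hung, the plate stands 0 to 2 mm off the strip.
- tongue (a joint): Small spring tongue, 20 mm wide, 5 mm out from the strip's front face, its top 4 mm above the ledge's home. The back plate's bottom edge pushes it down in the last 4 mm, with about 1 N. A search that starts too low knocks the ledge against it: search for the slots from above downwards. Its travel in m: 0 free, 0.004 with the ledge fully home.
- dish: Bystander, not to be moved: open glass dish, 52 across, 14 high; origin at the centre of its underside.
- tin: Bystander, not to be moved: open steel tin 75 by 50 by 28; origin at the centre of its underside.
- tweezers: Bystander, not to be moved: steel tweezers, 120 long, 6 high; origin at the centre of its underside.
- pen: Bystander, not to be moved: white pen, 140 long, 10 thick; origin at its centre
- vial: Bystander, not to be moved: glass vial, 32 across, 60 high; origin at the centre of its underside.
- jar: Bystander, not to be moved: amber jar, 54 across, 75 high; origin at the centre of its underside.
Not all that is in view belongs to the job. What is shaped like the ledge but green or red is not meant.

How it is judged:
By the outcome, as a careful person would: the job done as asked, in the order asked, and still so for the second after the job is handed in, with the robot touching nothing.
It also fails if it takes over 72 s, if anything falls off the work surface, if the arm or the gripper's body presses on something with over 40 N, if the wrist force passes 120 N, or if a joint passes its speed limit or range.

ROBOT

A 6-joint arm with a two-finger parallel gripper is mounted at the origin on the work surface. World frame = base frame: x ahead of the robot, y to its left, z up, the work surface at z = 0. Lengths are in m, angles in rad, forces in N, time in s.
With the tool pointing down it reaches from about 0.275 to 0.725 m from the base axis. Payload 5.6 kg.
Tool frame: the origin (TCP) lies at the very end of the fingers, on their centre line; the grasp point (between the pads) lies 19 mm behind it (bot.grip_depth is the distance from the TCP to the grasp point, in m); z points along the fingers, y is the line along which they close (so a half turn about z gives the same grasp; the last joint's range is limited). The gripper opens to 85 mm and grips with 20 to 120 N. Pads are 22 mm wide; open, the fingers measure 114 mm over their backs; the gripper's body (76 mm by 85 mm) begins 54 mm behind the grasp point. The pads swing forward as they close: fully open they stand 13 mm farther back than shut.
Start: joints at [-0.826, 0.255, 0.108, 0, -1.424, -0.285], TCP at [0.244, -0.493, 0.231] pointing down, gripper open.
Joint ranges: [-2.95, 2.95], [-1.21, 1.97], [-1.09, 1.5], [-2.87, 1.71], [-2.94, -0.07], [-3.05, 3.05]. Speed limits (rad/s): [2.57, 2.57, 3.14, 3.14, 3.14, 3.14].

INTERFACE

Orientations are given as a unit quaternion [x, y, z, w].
In Python, from rig import bot gives the robot as it stands.
- The arm moves only by the tool move_arm, never from a script. Its arguments are lists of equal length, an entry for each row: "offset": the shift along the tool's x, y, z in cm, a list of three; "dr": the turn, a rotation vector about the tool's x, y, z in rad, a list of three; "hand": the gripper command: -1 is shut, 1 is fully open, values between are in proportion. In form: {"offset": [[dx, dy, dz], ...], "dr": [[ax, ay, az], ...], "hand": [hand, ...]}. A call has 1 to 5 rows; each row shifts and turns the commanded pose from where the row before left it, along the tool's axes as they then stand; what a row does not reach is not made up. A row lasts 1/12 s, in which the tool goes at most 41.7 mm and 7.16 degrees, less where a joint would pass 70% of its speed; a pose out of reach is approached as far as the arm can. A call is refused whole if a number of a shift passes 4.17 or a number of a turn 0.125, either way. A call with a gripper value outside its range is refused whole. The fingers move at their own pace and stop on an object; the grip force is fixed at half the most. Time passes only in rows, so rows that do not move let the fingers close. It gives the time, the measured TCP pose, the force, the opening and the grip force at its end, in the units of the state.
- bot.read_state(): the state, without advancing time (a new reading comes with each control period).
- bot.capture(name): name is "scene" or "top"; returns a dict with "img" (420x560x3 uint8, blue, green, red), "fx", "fy", "cx", "cy" (pixels), "R" (3x3) and "t" (3): a world point X has camera coordinates R X + t. Camera axes: x right, y down, z forward; pixel columns grow to the right and rows downward; lengths in m; the calibration is good to about 2 mm. A picture is of the moment at which its call begins. There is no depth.
- bot.finish_job(): hands the job in; it is judged then, once.
The state is a dict: "t": time; "joint_positions": joint angles; "dq": joint speeds; "joint_efforts": joint torques, N m; "position": TCP position; "eef_rot": TCP orientation; "contact_force": force on the tool from outside, world axes, zero at the start; "wrist_torque": the same for the moment, N m; "finger_gap": finger opening in m; "gripper_force": force on a finger pad.
Only numpy, scipy, OpenCV 4.12 (cv2) and the standard library are available. Lean on these libraries where they do the work, as an engineer would, in place of code of your own. Each camera call takes 0.05 s, during which the arm holds its last target. There are 200 camera calls.

## Working session

There is one attempt and no reset: what is moved stays moved. The work goes in short steps, Python scripts to look and compute and a tool call to move; the robot and the scene stay as the last step left them, time stands still between calls to the robot, and variables do not carry over. Pictures are saved under pics/ and viewed, at most 10 in all, crops included, and the job is handed in when it is done.

Besides the shell and the picture viewer there is one more tool, called after "Emit:" by a JSON object that holds its "name" and its "arguments". move_arm: Moves the arm, as the interface text tells. Its arguments: {"type":"object","properties":{"offset":{"type":"array","items":{"type":"array","items":{"type":"number"}}},"dr":{"type":"array","items":{"type":"array","items":{"type":"number"}}},"hand":{"type":"array","items":{"type":"number"}}},"required":["offset","dr","hand"]}

```bash
mkdir -p pics; python3 - <<'E'
from rig import bot
import cv2,pickle,numpy as np
d={}
for n in("scene","top"):
    c=bot.capture(n);d[n]=c;cv2.imwrite(f"pics/{n}0.png",c["img"]);print(n,c["fx"],c["cx"],c["cy"],np.round(c["R"],3).tolist(),c["t"])
pickle.dump(d,open("c0.pkl","wb"));s=bot.read_state();print(s)
E
```

```text
scene 435.56010804007093 280.3035990419708 213.25949899621838 [[0.477, 0.879, -0.006], [0.71, -0.39, -0.586], [-0.518, 0.276, -0.81]] [-0.20129444 -0.27307222  1.71085203]
top 511.5314980199281 278.864612437122 210.26306654963017 [[-0.016, -1.0, -0.011], [-0.984, 0.018, -0.177], [0.177, 0.008, -0.984]] [-0.01505811  0.49324735  1.34039676]
{'t': 0.1, 'joint_positions': array([-8.26374495e-01,  2.55703719e-01,  1.07148816e-01, -4.63852115e-04,
       -1.42388672e+00, -2.84610942e-01]), 'dq': array([ 0.00018469, -0.00158499,  0.00316898,  0.00056054,  0.00062383,
        0.00206838]), 'joint_efforts': array([-3.73766918e-03, -3.87605989e+01,  2.38472217e+01,  5.37802085e+00,
       -3.79888501e-03,  8.54243012e-06]), 'position': array([ 0.24395509, -0.49244999,  0.23047737]), 'eef_rot': array([-2.27852134e-01,  9.73695371e-01,  8.29031165e-04, -2.05136888e-04]), 'contact_force': array([-0.01932909, -0.32951805, -0.42100151]), 'wrist_torque': array([0.00477582, 0.03784633, 0.05810529]), 'gripper_force': 0.0, 'finger_gap': 0.08575373987979064}
```

View pics/scene0.png

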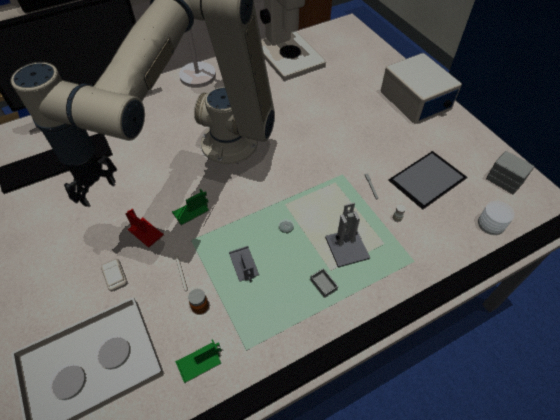

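View pics/top0.png

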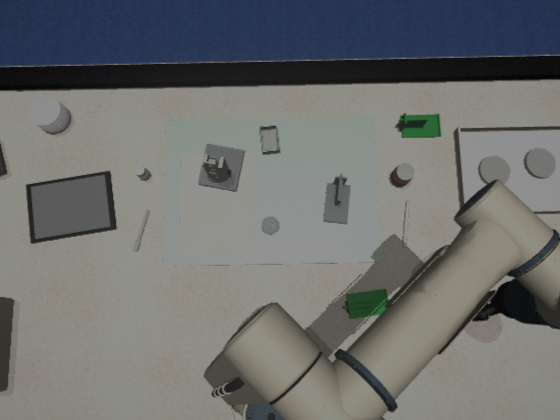

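The grey ledge is at scene (243,263) and top (337,200). The green ones, at scene (190,208) and (200,360), and the red one at (143,228) are decoys. The post is at scene (347,240) and top (221,167). I'll confirm with an enlarged crop.

```bash
python3 - <<'E'
import pickle,cv2,numpy as np
d=pickle.load(open("c0.pkl","rb"))
def crop(n,u,v,w=34,h=28):
    # 68x56 -> 400x300-ish
    return cv2.resize(d[n]["img"][v-37:v+38,u-50:u+50],(400,300),interpolation=cv2.INTER_CUBIC)
a=np.vstack([np.hstack([crop("scene",243,263),crop("top",337,200)]),np.hstack([crop("scene",347,235),crop("top",221,167)])])
a=np.clip(a.astype(float)*1.4,0,255).astype('uint8')
cv2.imwrite("pics/crop1.png",a)
E
```

```text
(no output)
```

View pics/crop1.png

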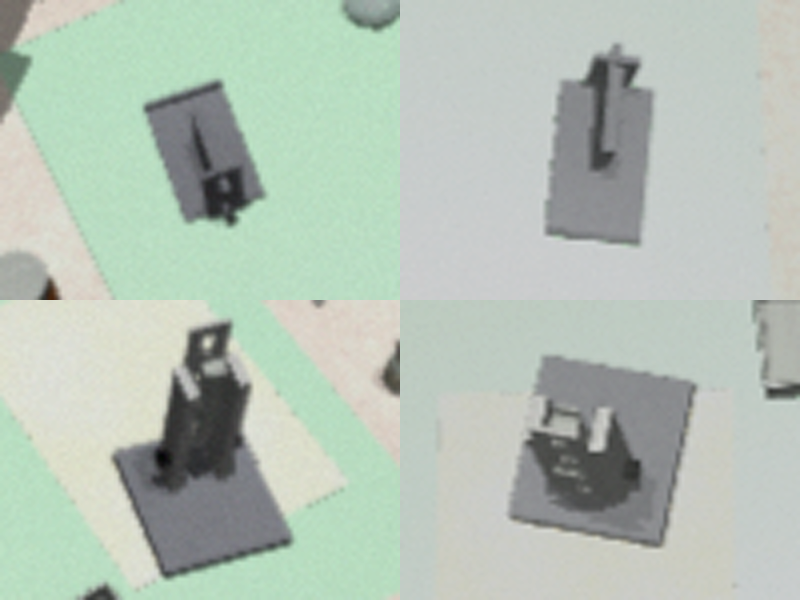

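The grey piece is confirmed as the ledge: rib, back plate and hooks, with hooks pointing to +x (up in the top view). The post's slotted front faces the robot, with the strip near the foot's lower edge in the top view. Next I measure the edges by gradient line fits.

```bash
cat > h.py <<'E'
import cv2,numpy as np,pickle
from scipy.ndimage import map_coordinates
def ray(c,uv,z):
    uv=np.atleast_2d(uv);d=np.c_[(uv[:,0]-c["cx"])/c["fx"],(uv[:,1]-c["cy"])/c["fy"],np.ones(len(uv))]@c["R"]
    C=-c["R"].T@c["t"];return C+d*((z-C[2])/d[:,2])[:,None]
def proj(c,X):
    p=np.atleast_2d(X)@c["R"].T+c["t"];return np.c_[p[:,0]/p[:,2]*c["fx"]+c["cx"],p[:,1]/p[:,2]*c["fy"]+c["cy"]]
def edge(img,p,q,r=4,trim=.12):
    g=cv2.cvtColor(img,cv2.COLOR_BGR2GRAY).astype(float) if img.ndim==3 else img
    g=cv2.GaussianBlur(g,(0,0),.7);p,q=np.array(p,float),np.array(q,float);d=q-p;n=np.array([-d[1],d[0]])/np.hypot(*d)
    o=np.arange(-r,r+.01,.25);P=[]
    for s in np.linspace(trim,1-trim,max(8,int(2*np.hypot(*d)))):
        L=(p+s*d)[None]+o[:,None]*n;v=map_coordinates(g,[L[:,1],L[:,0]],order=1)
        w=np.abs(np.gradient(v));k=w.argmax();sl=slice(max(0,k-4),k+5);P.append(L[sl].T@w[sl]/w[sl].sum())
    vx,vy,x,y=cv2.fitLine(np.array(P,np.float32),cv2.DIST_HUBER,0,.01,.001).ravel()
    return np.array([x,y]),np.array([vx,vy]),np.std((np.array(P)-[x,y])@[-vy,vx])
def wline(c,e,z):   # world line (point,dir xy)
    a=ray(c,[e[0]-8*e[1],e[0]+8*e[1]],z)[:,:2];return a.mean(0),(a[1]-a[0])/np.linalg.norm(a[1]-a[0])
def isect(a,b): 
    t=np.linalg.solve(np.c_[a[1],-b[1]],b[0]-a[0]);return a[0]+t[0]*a[1]
E
python3 - <<'E'
from h import *
d=pickle.load(open("c0.pkl","rb"))
U=lambda x,y,u,v:((x+.5)/4-.5+u-50,(y+.5)/4-.5+v-37)
c=d["top"];print("Ctop",-c["R"].T@c["t"],"Cscene",-d["scene"]["R"].T@d["scene"]["t"])
def run(n,uv,lines):
    c=d[n];W={}
    for k,(p,q,z) in lines.items():
        e=edge(c["img"],U(*p,*uv),U(*q,*uv));W[k]=wline(c,e,z);w=W[k][1]
        print(n,k,"ang",np.round(np.degrees(np.arctan2(w[1],w[0]))%180,2),"std",round(e[2],2))
    for k in("BL","BR","FL","FR"):
        if all(x in W for x in k): print(k,np.round(isect(W[k[0]],W[k[1]])*1000,1))
# B=back(+x) F=front L=+y R=-y
run("top",(221,167),dict(B=((145,57),(295,82),.012),R=((295,82),(260,245),0),F=((260,245),(112,217),0),L=((122,170),(112,217),.012)))
run("scene",(347,235),dict(B=((165,275),(292,242),0),R=((115,155),(165,275),.006),L=((255,165),(290,235),.012)))
run("top",(337,200),dict(L=((160,85),(147,235),0),R=((253,90),(240,243),.004),F=((147,235),(240,243),0),B=((213,87),(252,90),.004)))
run("scene",(243,263),dict(L=((222,85),(265,195),.004),R=((146,107),(188,220),.002),F=((146,107),(222,82),.010)))
E
```

```text
Ctop [ 0.24835013 -0.03464179  1.40616689] Cscene [ 1.17566257 -0.40096606  1.22439629]
top B ang 78.57 std 0.15
top R ang 168.33 std 0.13
top F ang 78.33 std 0.12
top L ang 169.99 std 0.18
BL [696.8 183. ]
BR [674.2  71.4]
FL [578.1 204. ]
FR [555.8  95.9]
scene B ang 78.4 std 0.09
scene R ang 168.25 std 0.09
scene L ang 169.07 std 0.08
BL [690.3 180.7]
BR [667.8  71.2]
top L ang 171.56 std 0.22
top R ang 172.76 std 0.14
top F ang 82.51 std 0.15
top B ang 77.45 std 1.13
BL [ 582.7 -159.7]
BR [ 568.4 -224. ]
FL [ 467.1 -142.6]
FR [ 458.2 -210. ]
scene L ang 172.68 std 0.12
scene R ang 172.7 std 0.13
scene F ang 82.25 std 0.07
FL [ 462.2 -143. ]
FR [ 453.2 -209.4]
```

```bash
python3 - <<'E'
from h import *
d=pickle.load(open("c0.pkl","rb"))
U=lambda x,y,u,v:((x+.5)/4-.5+u-50,(y+.5)/4-.5+v-37)
def loc(p,u,v): return np.round(np.c_[(p[:,0]-u+50.5)*4-.5,(p[:,1]-v+37.5)*4-.5],1).tolist()
a=np.radians(-11.6);ex=np.array([np.cos(a),np.sin(a),0]);ey=np.array([-ex[1],ex[0],0])
O=np.array([.5855,.1456,0])
def vplane(c,uv,x):
    dd=np.r_[(uv[0]-c["cx"])/c["fx"],(uv[1]-c["cy"])/c["fy"],1]@c["R"];C=-c["R"].T@c["t"]
    P=C+dd*(((O+x*ex)-C)@ex/(dd@ex));return round((P-O)@ey*1e3,1),round(P[2]*1e3,1)
c=d["scene"]
e=edge(c["img"],U(188,30,347,235),U(231,22,347,235));print("scene strip top (y,z)",vplane(c,e[0],.004),e[2])
for n,uv in(("scene",(347,235)),("top",(221,167))):
    c=d[n];print(n,"post: strip top front corners z184, slot lower mid z150, rail tops",loc(proj(c,[O+y*ey+z*np.r_[0,0,1] for y,z in((-.016,.184),(.016,.184),(0,.15),(-.021,.15),(.021,.15))]),*uv))
b=np.radians(-7.4);lx=np.array([np.cos(b),np.sin(b),0]);ly=np.array([-lx[1],lx[0],0]);L=np.array([.577,-.191,0])
for n,uv in(("scene",(243,263)),("top",(337,200))):
    print(n,"ledge: rib ends, plate top corners(rear), hook",loc(proj(d[n],[L+x*lx+y*ly+z*np.r_[0,0,1] for x,y,z in((-.065,0,.065),(-.005,0,.065),(0,-.015,.07),(0,.015,.07),(.0105,0,.06))]),*uv))
E
```

```text
scene strip top (y,z) (np.float64(-4.8), np.float64(200.0)) 0.1256443051040221
scene post: strip top front corners z184, slot lower mid z150, rail tops [[189.6, 38.1], [229.6, 28.0], [204.2, 59.9], [178.5, 66.5], [229.8, 53.3]]
top post: strip top front corners z184, slot lower mid z150, rail tops [[179.5, 144.5], [128.9, 135.3], [162.0, 154.1], [194.3, 159.9], [129.6, 148.2]]
scene ledge: rib ends, plate top corners(rear), hook [[198.2, 111.4], [223.1, 175.6], [205.7, 184.4], [243.7, 171.5], [230.1, 195.9]]
top ledge: rib ends, plate top corners(rear), hook [[206.4, 151.7], [214.7, 64.7], [238.5, 58.1], [193.8, 53.4], [216.0, 44.3]]
```

```bash
python3 - <<'E'
from h import *
d=pickle.load(open("c0.pkl","rb"))
a=np.radians(-11.6);ex=np.array([np.cos(a),np.sin(a),0]);ey=np.array([-ex[1],ex[0],0]);O=np.array([.5855,.1456,0]);o=[]
for n,u,v in(("scene",350,220),("top",218,165)):
    c=d[n];k=10;im=cv2.resize(c["img"][v-30:v+30,u-20:u+20],(400,600),interpolation=cv2.INTER_LINEAR)
    im=np.clip(im*1.3,0,255).astype('uint8')
    for pts,col in(([(0,-.016,.198),(0,.016,.198),(0,.016,.16),(0,-.016,.16)],(0,0,255)),([(0,s*.0055,z) for s,z in((-1,.164),(1,.164),(1,.185),(-1,.185))],(255,0,0)),([(-.02,-.055,.012),(-.02,.055,.012),(.1,.055,.012),(.1,-.055,.012)],(0,255,0))):
        p=proj(c,[O+x*ex+y*ey+[0,0,z] for x,y,z in pts]);p=((p-[u-20,v-30]+.5)*k-.5)
        for q in p.astype(int): cv2.circle(im,tuple(int(t) for t in q),3,col,-1)
    o.append(im)
cv2.imwrite("pics/crop2.png",np.hstack(o))
E
```

```text
(no output)
```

View pics/crop2.png

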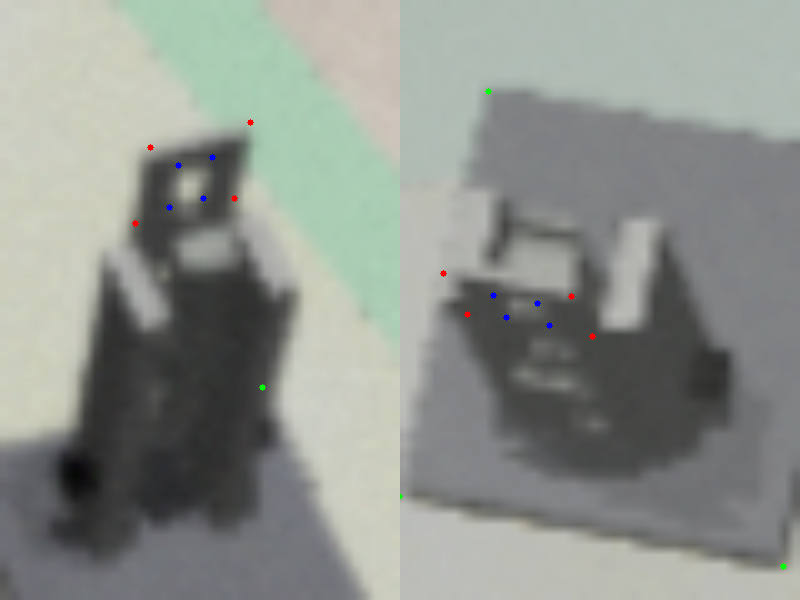

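The crop shows the strip top near z 194–198, with the top slot at scene crop (192,187) and top crop (523,303). The strip is therefore clamped about 10–14 mm high, and the post's lateral position agrees in both views. I'll turn the tool to the ledge's yaw first.

Emit:
{"name": "move_arm", "arguments": {"offset": [[0, 0, 0], [0, 0, 0], [0, 0, 0], [0, 0, 0], [0, 0, 0]], "dr": [[0, 0, 0.118], [0, 0, 0.118], [0, 0, 0.118], [0, 0, 0.117], [0, 0, 0.117]], "hand": [1, 1, 1, 1, 1]}}

```text
t: 0.52
position: [0.244, -0.4926, 0.2307]
eef_rot: [0.067, 0.998, 0.001, -0.0]
contact_force: [0.0, -0.1, -0.4]
finger_gap: 0.0855
gripper_force: 0.0
```

```bash
cat > go.py <<'E'
import sys,numpy as np
from rig import bot
from scipy.spatial.transform import Rotation as Rn
# usage: go.py x y z yaw_deg(of tool y minus 90)  -> tool-frame offset cm, dr
x,y,z,yaw=map(float,sys.argv[1:5]);s=bot.read_state();R=Rn.from_quat(s["eef_rot"])
b=np.radians(yaw);T=Rn.from_matrix(np.array([[-np.cos(b),-np.sin(b),0],[-np.sin(b),np.cos(b),0],[0,0,-1]]).T)
print("t",round(s["t"],2),"pos",np.round(s["position"]*1e3,1),"off cm",np.round(R.inv().apply(np.array([x,y,z])-s["position"])*100,2),"dr",np.round((R.inv()*T).as_rotvec(),4),"F",np.round(s["contact_force"],1),"gap",round(s["finger_gap"],4))
E
python3 go.py .5423 -.1865 .130 -7.4
```

```text
t 0.52 pos [ 244.  -492.6  230.7] off cm [-25.48  34.31  10.09] dr [ 0.001  -0.0006 -0.0049] F [ 0.  -0.1 -0.4] gap 0.0855
```

Emit:
{"name": "move_arm", "arguments": {"offset": [[-2, 2.7, 0], [-2.3, 3.1, 0], [-2.3, 3.1, 0], [-2.3, 3.1, 0], [-2.3, 3.1, 0]], "dr": [[0.001, -0.0006, -0.005], [0, 0, 0], [0, 0, 0], [0, 0, 0], [0, 0, 0]], "hand": [0.2, 0.2, 0.2, 0.2, 0.2]}}

```text
t: 0.93
position: [0.3746, -0.3553, 0.2309]
eef_rot: [0.062, 0.998, -0.0, -0.0]
contact_force: [0.8, -0.8, 0.6]
finger_gap: 0.0512
gripper_force: 0.0
```

Emit:
{"name": "move_arm", "arguments": {"offset": [[-2.3, 3.1, 1], [-2.3, 3.1, 1], [-2.3, 3.1, 2], [-2.3, 3.1, 2], [-2.3, 3.1, 2]], "dr": [[0, 0, 0], [0, 0, 0], [0, 0, 0], [0, 0, 0], [0, 0, 0]], "hand": [0.2, 0.2, 0.2, 0.2, 0.2]}}

```text
t: 1.35
position: [0.5046, -0.219, 0.1527]
eef_rot: [0.061, 0.998, -0.0, 0.0]
contact_force: [0.4, -0.5, 0.0]
finger_gap: 0.0512
gripper_force: 0.0
```

Emit:
{"name": "move_arm", "arguments": {"offset": [[-2.2, 3.1, 1.5], [-0.6, 0.6, 0.6], [0, 0, 0], [0, 0, 0]], "dr": [[0, 0, 0], [0, 0, 0], [0, 0, 0], [0, 0, 0]], "hand": [0.2, 0.2, 0.2, 0.2]}}

```text
t: 1.68
position: [0.5359, -0.1873, 0.1319]
eef_rot: [0.061, 0.998, -0.001, -0.001]
contact_force: [-1.1, -0.2, -0.3]
finger_gap: 0.0512
gripper_force: 0.0
```

```bash
python3 go.py .5423 -.1865 .031 -7.4
```

```text
t 1.68 pos [ 535.9 -187.3  131.9] off cm [-0.64  0.17 10.09] dr [-0.0013 -0.0013  0.0071] F [-1.1 -0.2 -0.3] gap 0.0512
```

Emit:
{"name": "move_arm", "arguments": {"offset": [[-0.64, 0.17, 1.5], [0, 0, 2.5], [0, 0, 2.5], [0, 0, 2.5], [0, 0, 1.1]], "dr": [[-0.001, -0.001, 0.007], [0, 0, 0], [0, 0, 0], [0, 0, 0], [0, 0, 0]], "hand": [0.2, 0.2, 0.2, 0.2, 0.2]}}

```text
t: 2.1
position: [0.5405, -0.1876, 0.0294]
eef_rot: [0.066, 0.998, 0.0, -0.001]
contact_force: [-0.9, 0.6, -0.3]
finger_gap: 0.0515
gripper_force: 0.0
```

Emit:
{"name": "move_arm", "arguments": {"offset": [[0, 0, 0], [0, 0, 0], [0, 0, 0]], "dr": [[0, 0, 0], [0, 0, 0], [0, 0, 0]], "hand": [0.2, 0.2, 0.2]}}

```text
t: 2.35
position: [0.5437, -0.1876, 0.0334]
eef_rot: [0.065, 0.998, -0.0, 0.002]
contact_force: [-0.5, 0.2, 0.7]
finger_gap: 0.0514
gripper_force: 0.0
```

```bash
python3 go.py .5423 -.1865 .031 -7.4; python3 - <<'E'
from rig import bot
from h import *
o=[]
for n,u,v in(("scene",243,258),("top",337,195)):
    c=bot.capture(n);o.append(cv2.resize(c["img"][v-37:v+38,u-50:u+50],(400,300),interpolation=cv2.INTER_CUBIC))
cv2.imwrite("pics/g1.png",np.clip(np.hstack(o)*1.4,0,255).astype('uint8'))
E
```

```text
t 2.35 pos [ 543.7 -187.6   33.4] off cm [0.15 0.09 0.24] dr [-0.0004  0.0045 -0.0017] F [-0.5  0.2  0.7] gap 0.0514
```

View pics/g1.png

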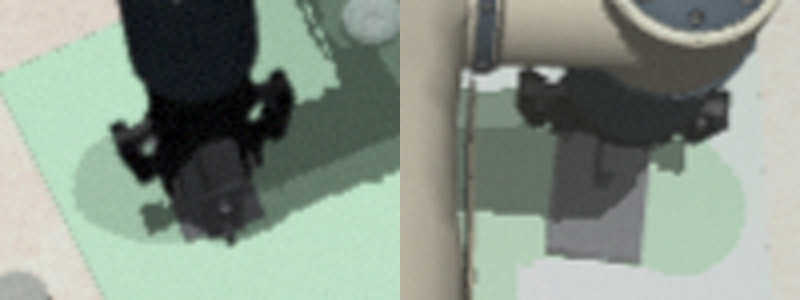

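The fingers straddle the rib in both views (scene crop about (215,165), top crop about (605,140)), and the ledge has not moved. I'll close on it.

Emit:
{"name": "move_arm", "arguments": {"offset": [[0, 0, 0], [0, 0, 0], [0, 0, 0], [0, 0, 0], [0, 0, 0]], "dr": [[0, 0, 0], [0, 0, 0], [0, 0, 0], [0, 0, 0], [0, 0, 0]], "hand": [-0.4, -0.8, -1, -1, -1]}}

```text
t: 2.87
position: [0.5433, -0.1868, 0.0322]
eef_rot: [0.065, 0.998, -0.0, 0.001]
contact_force: [-0.6, -0.5, 2.9]
finger_gap: 0.0092
gripper_force: 59.4
```

Emit:
{"name": "move_arm", "arguments": {"offset": [[0, 0, 0], [0, 0, 0], [0, 0, 0], [0, 0, 0], [0, 0, 0]], "dr": [[0, 0, 0], [0, 0, 0], [0, 0, 0], [0, 0, 0], [0, 0, 0]], "hand": [-1, -1, -1, -1, -1]}}

```text
t: 3.28
position: [0.5433, -0.1868, 0.0322]
eef_rot: [0.065, 0.998, -0.0, 0.001]
contact_force: [-0.6, -0.7, 5.4]
finger_gap: 0.009
gripper_force: 59.5
```

```bash
python3 go.py .5423 -.1865 .2 -7.4
```

```text
t 3.28 pos [ 543.3 -186.8   32.2] off cm [ 6.000e-02  1.000e-02 -1.678e+01] dr [-0.0003  0.0026 -0.0008] F [-0.6 -0.7  5.4] gap 0.009
```

Emit:
{"name": "move_arm", "arguments": {"offset": [[0, 0, -1], [0, 0, -3], [0, 0, -4], [0, 0, -4], [0, 0, -3.5]], "dr": [[0, 0, 0], [0, 0, 0], [0, 0, 0.02], [0, 0, 0.03], [0, 0, 0.023]], "hand": [-1, -1, -1, -1, -1]}}

```text
t: 3.7
position: [0.542, -0.1864, 0.1888]
eef_rot: [0.102, 0.995, 0.0, 0.001]
contact_force: [1.4, -0.1, -3.2]
finger_gap: 0.0092
gripper_force: 58.6
```

```bash
python3 go.py .512 .1607 .187 -11.6
```

```text
t 3.7 pos [ 542.  -186.4  188.8] off cm [ 9.99 33.38  0.18] dr [ 0.0004  0.0011 -0.0021] F [ 1.4 -0.1 -3.2] gap 0.0092
```

Emit:
{"name": "move_arm", "arguments": {"offset": [[1.5, 2, 0], [2, 3.2, 0], [2, 3.4, 0], [2, 3.5, 0], [1.5, 3.5, 0]], "dr": [[0, 0, -0.002], [0, 0, 0], [0, 0, 0], [0, 0, 0], [0, 0, 0]], "hand": [-1, -1, -1, -1, -1]}}

```text
t: 4.12
position: [0.4834, -0.0143, 0.1861]
eef_rot: [0.101, 0.995, 0.0, -0.0]
contact_force: [0.4, -0.2, -2.1]
finger_gap: 0.0088
gripper_force: 58.8
```

Emit:
{"name": "move_arm", "arguments": {"offset": [[1, 3.5, 0], [0, 3.5, 0], [0, 3.5, 0], [0, 3.4, 0], [0, 2.6, 0]], "dr": [[0, 0, 0], [0, 0, 0], [0, 0, 0], [0, 0, 0], [0, 0, 0]], "hand": [-1, -1, -1, -1, -1]}}

```text
t: 4.53
position: [0.5081, 0.1504, 0.186]
eef_rot: [0.1, 0.995, 0.0, -0.0]
contact_force: [0.7, 0.2, -1.9]
finger_gap: 0.0089
gripper_force: 58.8
```

Emit:
{"name": "move_arm", "arguments": {"offset": [[0, 1.2, 0], [0, 0, 0], [0, 0, 0], [0, 0, 0]], "dr": [[0, 0, 0], [0, 0, 0], [0, 0, 0], [0, 0, 0]], "hand": [-1, -1, -1, -1]}}

```text
t: 4.87
position: [0.5107, 0.1587, 0.1862]
eef_rot: [0.101, 0.995, -0.0, 0.0]
contact_force: [0.2, 0.3, -1.8]
finger_gap: 0.0091
gripper_force: 58.9
```

```bash
python3 go.py .512 .1607 .187 -11.6;  python3 - <<'E'
from rig import bot
from h import *
o=[]
d={}
for n,u,v in(("scene",340,215),("top",225,170)):
    c=bot.capture(n);d[n]=c;o.append(cv2.resize(c["img"][v-37:v+38,u-25:u+25],(400,600),interpolation=cv2.INTER_CUBIC))
pickle.dump(d,open("c1.pkl","wb"))
cv2.imwrite("pics/g2.png",np.clip(np.hstack(o)*1.5,0,255).astype('uint8'))
E
```

```text
t 4.87 pos [510.7 158.7 186.2] off cm [-0.09  0.22 -0.08] dr [-0.0007  0.0006  0.0006] F [ 0.2  0.3 -1.8] gap 0.0091
```

View pics/g2.png

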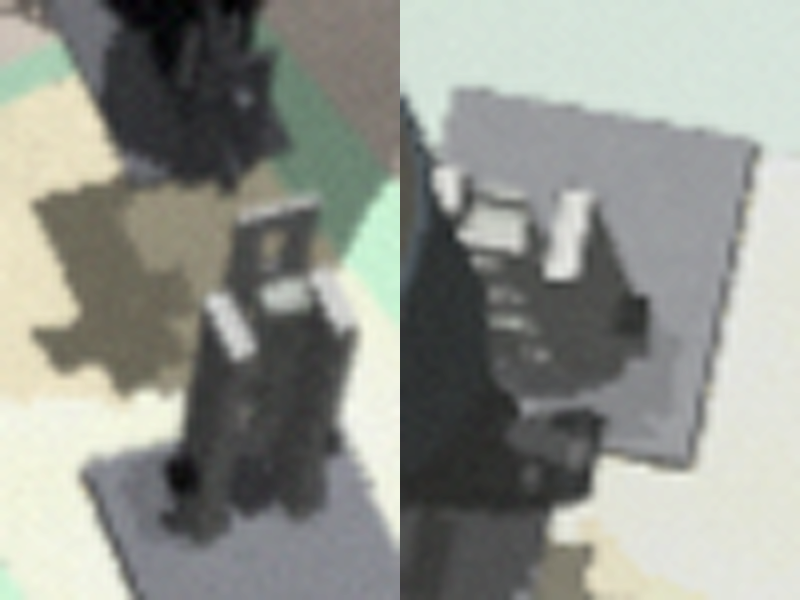

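```bash
python3 - <<'E'
from h import *
d=pickle.load(open("c1.pkl","rb"));c=d["scene"]
a=np.radians(-11.6);ex=np.array([np.cos(a),np.sin(a),0]);ey=np.array([-ex[1],ex[0],0]);O=np.array([.5855,.1456,0])
T=np.array([.5107,.1587,.1862]);print("tcp post",(T-O)@ex,(T-O)@ey)
B=T+.035*ex-[0,0,.0322]
def loc(p): return ((proj(c,p)-[315,178]+.5)*8-.5).round(0).tolist()
print("plate top corners,bottom corners,hook shank end",loc([B+y*ey+[0,0,z] for y,z in((-.015,.07),(.015,.07),(-.015,0),(.015,0))]+[B+.0105*ex+[0,0,.06]]))
print("slot centre, strip top corners(x=4)",loc([O+.004*ex+[0,0,.173]]+[O+.004*ex+y*ey+[0,0,.196] for y in(-.016,.016)]))
E
```

```text
tcp post -0.07590634943704305 -0.0022081927319667453
plate top corners,bottom corners,hook shank end [[204.0, 88.0], [279.0, 69.0], [185.0, 203.0], [257.0, 185.0], [249.0, 117.0]]
slot centre, strip top corners(x=4) [[276.0, 252.0], [244.0, 226.0], [324.0, 205.0]]
```

Emit:
{"name": "move_arm", "arguments": {"offset": [[0, 0.22, 1.4], [0, 0, 1.37], [-1.2, 0, 0], [-1, 0, 0], [0, 0, 0]], "dr": [[0, 0, 0], [0, 0, 0], [0, 0, 0], [0, 0, 0], [0, 0, 0]], "hand": [-1, -1, -1, -1, -1]}}

```text
t: 5.38
position: [0.5349, 0.1564, 0.1591]
eef_rot: [0.101, 0.995, -0.0, 0.001]
contact_force: [0.2, 1.2, -2.1]
finger_gap: 0.0095
gripper_force: 58.8
```

Emit:
{"name": "move_arm", "arguments": {"offset": [[0, 0, 0], [0, 0, 0], [0, 0, 0]], "dr": [[0, 0, 0], [0, 0, 0], [0, 0, 0]], "hand": [-1, -1, -1]}}

```text
t: 5.63
position: [0.5332, 0.1574, 0.1592]
eef_rot: [0.101, 0.995, 0.0, 0.001]
contact_force: [0.5, 0.2, -1.9]
finger_gap: 0.0091
gripper_force: 58.8
```

```bash
cat > st.py <<'E'
from rig import bot
import numpy as np
s=bot.read_state();a=np.radians(-11.6);ex=np.array([np.cos(a),np.sin(a),0]);ey=np.array([-ex[1],ex[0],0]);O=np.array([.5855,.1456,0])
p=s["position"]-O;F=s["contact_force"]
print("t",round(s["t"],2),"rear x %.1f y %.1f under z %.1f"%(p@ex*1e3+35,p@ey*1e3,p[2]*1e3-32.2),"F post %.1f %.1f %.1f"%(F@ex,F@ey,F[2]),"T",np.round(s["wrist_torque"],2),"gap",round(s["finger_gap"],4))
E
python3 st.py; python3 go.py .5423 .153 .1585 -11.6
```

```text
t 5.63 rear x -18.6 y 1.0 under z 127.0 F post 0.5 0.3 -1.9 T [-0.03  0.02  0.02] gap 0.0091
t 5.63 pos [533.2 157.4 159.2] off cm [-0.98 -0.24  0.07] dr [0.0006 0.002  0.001 ] F [ 0.5  0.2 -1.9] gap 0.0091
```

Emit:
{"name": "move_arm", "arguments": {"offset": [[-0.3, -0.1, 0], [-0.15, 0, 0], [-0.1, 0, 0], [-0.1, 0, 0], [0, 0, 0]], "dr": [[0, 0, 0], [0, 0, 0], [0, 0, 0], [0, 0, 0], [0, 0, 0]], "hand": [-1, -1, -1, -1, -1]}}

```text
t: 6.05
position: [0.5396, 0.1551, 0.1588]
eef_rot: [0.1, 0.995, -0.0, 0.001]
contact_force: [0.4, 0.2, -1.9]
finger_gap: 0.0091
gripper_force: 58.8
```

```bash
python3 st.py
```

```text
t 6.05 rear x -11.9 y 0.1 under z 126.6 F post 0.3 0.3 -1.9 T [-0.01 -0.01  0.05] gap 0.0091
```

Emit:
{"name": "move_arm", "arguments": {"offset": [[-0.1, 0, 0], [-0.05, 0, 0], [-0.05, 0, 0], [-0.05, 0, 0], [0, 0, 0]], "dr": [[0, 0, 0], [0, 0, 0], [0, 0, 0], [0, 0, 0], [0, 0, 0]], "hand": [-1, -1, -1, -1, -1]}}

```text
t: 6.47
position: [0.542, 0.1546, 0.1588]
eef_rot: [0.1, 0.995, -0.0, 0.001]
contact_force: [-0.1, -0.3, -2.3]
finger_gap: 0.0093
gripper_force: 58.8
```

```bash
python3 st.py
```

```text
t 6.47 rear x -9.5 y 0.1 under z 126.6 F post -0.1 -0.3 -2.3 T [-0.    0.03 -0.01] gap 0.0093
```

Emit:
{"name": "move_arm", "arguments": {"offset": [[-0.05, 0, 0], [-0.05, 0, 0], [-0.05, 0, 0], [0, 0, 0]], "dr": [[0, 0, 0], [0, 0, 0], [0, 0, 0], [0, 0, 0]], "hand": [-1, -1, -1, -1]}}

```text
t: 6.8
position: [0.5429, 0.1544, 0.1588]
eef_rot: [0.1, 0.995, -0.0, 0.0]
contact_force: [-2.3, 0.5, -2.0]
finger_gap: 0.0091
gripper_force: 59.1
```

```bash
python3 st.py
```

```text
t 6.8 rear x -8.5 y 0.1 under z 126.6 F post -2.3 -0.0 -2.0 T [ 0.26  0.9  -0.02] gap 0.0091
```

Emit:
{"name": "move_arm", "arguments": {"offset": [[-0.03, 0, 0.05], [0, 0, 0.05], [0, 0, 0.05], [0, 0, 0.05], [0, 0, 0]], "dr": [[0, 0, 0], [0, 0, 0], [0, 0, 0], [0, 0, 0], [0, 0, 0]], "hand": [-1, -1, -1, -1, -1]}}

```text
t: 7.22
position: [0.5429, 0.1544, 0.1567]
eef_rot: [0.1, 0.995, -0.0, 0.0]
contact_force: [-5.0, 0.7, 0.3]
finger_gap: 0.0092
gripper_force: 59.3
```

```bash
python3 st.py
```

```text
t 7.22 rear x -8.5 y 0.0 under z 124.5 F post -5.0 -0.4 0.3 T [ 0.39  1.65 -0.02] gap 0.0092
```

Emit:
{"name": "move_arm", "arguments": {"offset": [[0, 0, 0.05], [0, 0, 0.05], [0, 0, 0.05], [0, 0, 0.05], [0, 0, 0]], "dr": [[0, 0, 0], [0, 0, 0], [0, 0, 0], [0, 0, 0], [0, 0, 0]], "hand": [-1, -1, -1, -1, -1]}}

```text
t: 7.63
position: [0.543, 0.1543, 0.1547]
eef_rot: [0.1, 0.995, -0.0, 0.0]
contact_force: [-5.2, 0.9, 0.2]
finger_gap: 0.0094
gripper_force: 59.3
```

```bash
python3 st.py
```

```text
t 7.63 rear x -8.4 y 0.0 under z 122.5 F post -5.2 -0.1 0.2 T [0.41 1.69 0.02] gap 0.0094
```

Emit:
{"name": "move_arm", "arguments": {"offset": [[0, 0, 0.05], [0, 0, 0.05], [0, 0, 0.05], [0, 0, 0.05], [0, 0, 0]], "dr": [[0, 0, 0], [0, 0, 0], [0, 0, 0], [0, 0, 0], [0, 0, 0]], "hand": [-1, -1, -1, -1, -1]}}

```text
t: 8.05
position: [0.5432, 0.1543, 0.1527]
eef_rot: [0.1, 0.995, -0.0, 0.0]
contact_force: [-4.7, 1.3, -0.5]
finger_gap: 0.0092
gripper_force: 59.3
```

```bash
python3 st.py
```

```text
t 8.05 rear x -8.1 y 0.0 under z 120.5 F post -4.9 0.3 -0.5 T [0.36 1.48 0.  ] gap 0.0092
```

Emit:
{"name": "move_arm", "arguments": {"offset": [[0, 0, 0.05], [0, 0, 0.05], [0, 0, 0.05], [0, 0, 0], [0, 0, 0]], "dr": [[0, 0, 0], [0, 0, 0], [0, 0, 0], [0, 0, 0], [0, 0, 0]], "hand": [-1, -1, -1, -1, -1]}}

```text
t: 8.47
position: [0.5441, 0.1542, 0.1514]
eef_rot: [0.101, 0.995, -0.0, 0.001]
contact_force: [0.2, -0.3, -2.0]
finger_gap: 0.0093
gripper_force: 58.9
```

```bash
python3 st.py
```

```text
t 8.47 rear x -7.3 y 0.1 under z 119.2 F post 0.3 -0.3 -2.0 T [ 0.03 -0.02  0.04] gap 0.0093
```

The hooks dropped into the slots: the force vanished and the plate came forward. I'll push in gently.

Emit:
{"name": "move_arm", "arguments": {"offset": [[0, 0, 0.1], [-0.1, 0, 0.05], [-0.1, 0, 0], [-0.1, 0, 0], [0, 0, 0]], "dr": [[0, 0, 0], [0, 0, 0], [0, 0, 0], [0, 0, 0], [0, 0, 0]], "hand": [-1, -1, -1, -1, -1]}}

```text
t: 8.88
position: [0.5469, 0.1536, 0.1498]
eef_rot: [0.1, 0.995, -0.0, 0.001]
contact_force: [-1.1, 0.2, -2.8]
finger_gap: 0.0092
gripper_force: 58.9
```

```bash
python3 st.py
```

```text
t 8.88 rear x -4.4 y 0.1 under z 117.6 F post -1.1 -0.0 -2.8 T [-0.03 -0.05  0.01] gap 0.0092
```

Emit:
{"name": "move_arm", "arguments": {"offset": [[-0.1, 0, 0], [-0.1, 0, 0], [-0.1, 0, 0], [-0.1, 0, 0], [0, 0, 0]], "dr": [[0, 0, 0], [0, 0, 0], [0, 0, 0], [0, 0, 0], [0, 0, 0]], "hand": [-1, -1, -1, -1, -1]}}

```text
t: 9.3
position: [0.5507, 0.1529, 0.1498]
eef_rot: [0.1, 0.995, -0.0, 0.001]
contact_force: [-0.0, 0.8, -2.7]
finger_gap: 0.0092
gripper_force: 58.9
```

```bash
python3 st.py
```

```text
t 9.3 rear x -0.6 y 0.1 under z 117.6 F post -0.2 0.8 -2.7 T [-0.01 -0.07 -0.01] gap 0.0092
```

Continue until the plate meets the strip softly.

Emit:
{"name": "move_arm", "arguments": {"offset": [[-0.08, 0, 0], [-0.06, 0, 0], [-0.06, 0, 0], [0, 0, 0], [0, 0, 0]], "dr": [[0, 0, 0], [0, 0, 0], [0, 0, 0], [0, 0, 0], [0, 0, 0]], "hand": [-1, -1, -1, -1, -1]}}

```text
t: 9.72
position: [0.5525, 0.1525, 0.1498]
eef_rot: [0.1, 0.995, -0.0, 0.001]
contact_force: [0.1, -0.7, -1.9]
finger_gap: 0.0092
gripper_force: 58.9
```

```bash
python3 st.py
```

```text
t 9.72 rear x 1.3 y 0.1 under z 117.6 F post 0.3 -0.7 -1.9 T [-0.04  0.05  0.01] gap 0.0092
```

Emit:
{"name": "move_arm", "arguments": {"offset": [[0, 0, 0.1], [0, 0, 0.1], [0, 0, 0.1], [0, 0, 0.1], [0, 0, 0]], "dr": [[0, 0, 0], [0, 0, 0], [0, 0, 0], [0, 0, 0], [0, 0, 0]], "hand": [-1, -1, -1, -1, -1]}}

```text
t: 10.13
position: [0.5523, 0.1524, 0.1455]
eef_rot: [0.1, 0.995, -0.0, 0.001]
contact_force: [-0.7, -0.2, -2.4]
finger_gap: 0.0089
gripper_force: 58.9
```

```bash
python3 st.py
```

```text
t 10.13 rear x 1.1 y 0.0 under z 113.3 F post -0.7 -0.3 -2.4 T [ 0.04  0.04 -0.02] gap 0.0089
```

Emit:
{"name": "move_arm", "arguments": {"offset": [[0, 0, 0.1], [0, 0, 0.1], [0, 0, 0.1], [0, 0, 0], [0, 0, 0]], "dr": [[0, 0, 0], [0, 0, 0], [0, 0, 0], [0, 0, 0], [0, 0, 0]], "hand": [-1, -1, -1, -1, -1]}}

```text
t: 10.55
position: [0.5524, 0.1526, 0.1432]
eef_rot: [0.1, 0.995, 0.0, 0.001]
contact_force: [-3.0, 0.5, 1.8]
finger_gap: 0.0089
gripper_force: 59.5
```

```bash
python3 st.py
```

```text
t 10.55 rear x 1.1 y 0.2 under z 111.0 F post -3.0 -0.1 1.8 T [ 0.12  0.89 -0.01] gap 0.0089
```

Emit:
{"name": "move_arm", "arguments": {"offset": [[0, 0, 0.1], [0, 0, 0.1], [0, 0, 0.1], [0, 0, 0], [0, 0, 0]], "dr": [[0, 0, 0], [0, 0, 0], [0, 0, 0], [0, 0, 0], [0, 0, 0]], "hand": [-1, -1, -1, -1, -1]}}

```text
t: 10.97
position: [0.5522, 0.1526, 0.1394]
eef_rot: [0.1, 0.995, -0.0, 0.0]
contact_force: [-3.2, 1.7, 0.2]
finger_gap: 0.0095
gripper_force: 59.3
```

```bash
python3 st.py
```

```text
t 10.97 rear x 1.0 y 0.1 under z 107.2 F post -3.5 1.0 0.2 T [0.44 1.09 0.04] gap 0.0095
```

Emit:
{"name": "move_arm", "arguments": {"offset": [[0, 0, 0.1], [0, 0, 0.08], [0, 0, 0.07], [0, 0, 0], [0, 0, 0]], "dr": [[0, 0, 0], [0, 0, 0], [0, 0, 0], [0, 0, 0], [0, 0, 0]], "hand": [-1, -1, -1, -1, -1]}}

```text
t: 11.38
position: [0.5523, 0.1525, 0.1378]
eef_rot: [0.1, 0.995, 0.0, 0.001]
contact_force: [-6.2, 1.2, 4.1]
finger_gap: 0.009
gripper_force: 60.0
```

```bash
python3 st.py
```

```text
t 11.38 rear x 1.1 y 0.1 under z 105.6 F post -6.4 -0.1 4.1 T [0.4  1.97 0.03] gap 0.009
```

Emit:
{"name": "move_arm", "arguments": {"offset": [[0, 0, 0.05], [0, 0, 0.05], [0, 0, 0.05], [0, 0, 0], [0, 0, 0]], "dr": [[0, 0, 0], [0, 0, 0], [0, 0, 0], [0, 0, 0], [0, 0, 0]], "hand": [-1, -1, -1, -1, -1]}}

```text
t: 11.8
position: [0.5524, 0.1525, 0.1377]
eef_rot: [0.1, 0.995, 0.0, 0.001]
contact_force: [-9.7, 1.3, 10.5]
finger_gap: 0.0094
gripper_force: 61.0
```

```bash
python3 st.py
```

```text
t 11.8 rear x 1.2 y 0.1 under z 105.5 F post -9.8 -0.7 10.5 T [ 0.4   3.03 -0.02] gap 0.0094
```

Emit:
{"name": "move_arm", "arguments": {"offset": [[0.03, 0, 0.05], [0.02, 0, 0.05], [0, 0, 0.05], [0, 0, 0], [0, 0, 0]], "dr": [[0, 0, 0], [0, 0, 0], [0, 0, 0], [0, 0, 0], [0, 0, 0]], "hand": [-1, -1, -1, -1, -1]}}

```text
t: 12.22
position: [0.5524, 0.1526, 0.1374]
eef_rot: [0.1, 0.995, 0.0, 0.002]
contact_force: [-11.8, 1.3, 15.2]
finger_gap: 0.0099
gripper_force: 61.8
```

```bash
python3 st.py
```

```text
t 12.22 rear x 1.2 y 0.2 under z 105.2 F post -11.8 -1.1 15.2 T [ 0.2   3.46 -0.01] gap 0.0099
```

Emit:
{"name": "move_arm", "arguments": {"offset": [[0.05, 0, 0.04], [0.05, 0, 0.04], [0, 0, 0.04], [0, 0, 0], [0, 0, 0]], "dr": [[0, 0, 0], [0, 0, 0], [0, 0, 0], [0, 0, 0], [0, 0, 0]], "hand": [-1, -1, -1, -1, -1]}}

```text
t: 12.63
position: [0.5524, 0.1526, 0.1373]
eef_rot: [0.1, 0.995, 0.0, 0.004]
contact_force: [-10.5, 0.5, 18.9]
finger_gap: 0.0094
gripper_force: 62.3
```

```bash
python3 st.py
```

```text
t 12.63 rear x 1.2 y 0.2 under z 105.1 F post -10.4 -1.6 18.9 T [-0.15  3.11 -0.06] gap 0.0094
```

Emit:
{"name": "move_arm", "arguments": {"offset": [[-0.02, 0, -0.08], [-0.02, 0, -0.08], [0, 0, -0.06], [0, 0, 0], [0, 0, 0]], "dr": [[0, 0, 0], [0, 0, 0], [0, 0, 0], [0, 0, 0], [0, 0, 0]], "hand": [-1, -1, -1, -1, -1]}}

```text
t: 13.05
position: [0.5523, 0.1526, 0.1375]
eef_rot: [0.1, 0.995, 0.0, 0.002]
contact_force: [-5.9, -0.3, 10.7]
finger_gap: 0.0092
gripper_force: 60.9
```

```bash
python3 st.py
```

```text
t 13.05 rear x 1.1 y 0.2 under z 105.3 F post -5.7 -1.4 10.7 T [0.   1.86 0.02] gap 0.0092
```

Emit:
{"name": "move_arm", "arguments": {"offset": [[0, 0, -0.1], [0, 0, 0], [0, 0, 0], [0, 0, 0], [0, 0, 0]], "dr": [[0, 0, 0], [0, 0, 0], [0, 0, 0], [0, 0, 0], [0, 0, 0]], "hand": [-1, -0.7, -0.5, -0.3, -0.3]}}

```text
t: 13.47
position: [0.5517, 0.1526, 0.1361]
eef_rot: [0.1, 0.995, -0.0, 0.001]
contact_force: [-0.3, -0.7, 0.6]
finger_gap: 0.0296
gripper_force: 0.0
```

Emit:
{"name": "move_arm", "arguments": {"offset": [[0, 0, 0], [0, 0, 0], [0, 0, 0]], "dr": [[0, 0, 0], [0, 0, 0], [0, 0, 0]], "hand": [-0.2, -0.2, -0.2]}}

```text
t: 13.72
position: [0.5515, 0.1527, 0.1363]
eef_rot: [0.1, 0.995, -0.0, 0.001]
contact_force: [0.6, -0.4, -0.3]
finger_gap: 0.0341
gripper_force: 0.0
```

```bash
python3 st.py
```

```text
t 13.72 rear x 0.3 y 0.1 under z 104.1 F post 0.7 -0.3 -0.3 T [-0.05  0.03 -0.01] gap 0.0341
```

Emit:
{"name": "move_arm", "arguments": {"offset": [[0, 0, -1], [0, 0, -2], [0, 0, -2.5], [0, 0, -2.5], [0, 0, -2]], "dr": [[0, 0, 0], [0, 0, 0], [0, 0, 0], [0, 0, 0], [0, 0, 0]], "hand": [-0.2, -0.2, -0.2, -0.2, -0.2]}}

```text
t: 14.13
position: [0.5517, 0.1527, 0.2394]
eef_rot: [0.1, 0.995, 0.0, 0.002]
contact_force: [0.4, 0.1, -0.5]
finger_gap: 0.0344
gripper_force: 0.0
```

Emit:
{"name": "move_arm", "arguments": {"offset": [[3, -2, -1], [4, -1, -1], [4, 0, -1], [4, 0, 0], [3, 0, 0]], "dr": [[0, 0, 0], [0, 0, 0], [0, 0, 0], [0, 0, 0], [0, 0, 0]], "hand": [-0.2, -0.2, -0.2, -0.2, -0.2]}}

```text
t: 14.55
position: [0.3677, 0.1591, 0.2675]
eef_rot: [0.101, 0.995, 0.001, 0.002]
contact_force: [-0.3, 0.8, 0.9]
finger_gap: 0.0341
gripper_force: 0.0
```

```bash
python3 st.py; python3 - <<'E'
from rig import bot
from h import *
o=[];d={}
a=np.radians(-11.6);ex=np.array([np.cos(a),np.sin(a),0]);ey=np.array([-ex[1],ex[0],0]);O=np.array([.587,.1452,0])
for n,u,v in(("scene",340,215),("top",225,175)):
    c=bot.capture(n);d[n]=c;im=cv2.resize(c["img"][v-37:v+38,u-25:u+25],(400,600),interpolation=cv2.INTER_CUBIC)
    for x,y,z in((0,-.015,.175),(0,.015,.175),(-.065,0,.17),(-.115,-.033,.1145),(-.115,.033,.1145)):
        p=((proj(c,O+x*ex+y*ey+[0,0,z])[0]-[u-25,v-37]+.5)*8-.5).astype(int);cv2.circle(im,(int(p[0]),int(p[1])),3,(0,0,255),-1)
    o.append(im)
pickle.dump(d,open("c2.pkl","wb"))
cv2.imwrite("pics/g3.png",np.clip(np.hstack(o)*1.5,0,255).astype('uint8'))
E
```

```text
t 14.55 rear x -181.1 y -30.5 under z 235.3 F post -0.5 0.7 0.9 T [ 0.09  0.09 -0.01] gap 0.0341
```

View pics/g3.png

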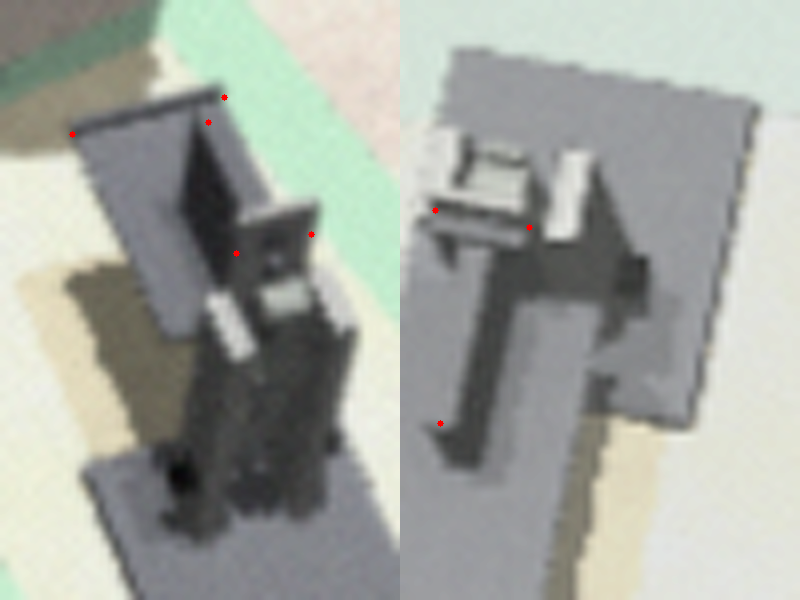

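The ledge hangs level on the post in both views. It stopped hard at underside z ≈ 105.3 mm under a 21 N net push, 14 mm below where the hooks entered, which matches fully home. The robot is clear, so I'm handing in.

```bash
python3 -c "
from rig import bot
print(bot.finish_job())"
```

```text
the job is handed in; nothing more can be done
None
```

The ledge is hung with both hooks through the top two slots and pressed down to a hard stop. I then let go of it, moved the arm clear and handed the job in, at about 14.6 s. The highest force I read was about 22 N, under the 40 N limit. I judged "fully home" from the hard stop and how far it dropped, and did not check the tongue directly.

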